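Pull out the sample tray with the pull hook

ROBOT

A 6-joint arm with a two-finger parallel gripper is mounted at the origin on the work surface. World frame = base frame: x ahead of the robot, y to its left, z up, the work surface at z = 0. Lengths are in m, angles in rad, forces in N, time in s.
With the tool pointing down it reaches from about 0.4 to 0.925 m from the base axis. Payload 3.4 kg.
Tool frame: the origin (TCP) lies on the front face of the gripper's body, between the roots of the fingers; the fingertips stand 73 mm ahead of it and the grasp point (between the pads) lies 54 mm ahead of it (pinch_z is the distance from the TCP to the grasp point, in m); z points along the fingers, y is the line along which they close (so a half turn about z gives the same grasp; the last joint's range is limited). The gripper opens to 85 mm and grips with 20 to 120 N. Pads are 22 mm wide; open, the fingers measure 114 mm over their backs; the gripper's body (76 mm by 85 mm) begins 54 mm behind the grasp point. The pads swing forward as they close: fully open they stand 13 mm farther back than shut.
Start: joints at [-1.323, 0.307, 1.506, -0, 1.328, -0.073], TCP at [0.181, -0.546, 0.304] pointing down, gripper open.
Joint ranges: [-3.12, 3.12], [-1.05, 2.28], [0.14, 2.33], [-1.42, 4.57], [0.1, 2.73], [-2.68, 2.68]. Speed limits (rad/s): [2.57, 2.57, 3.14, 3.14, 3.14, 3.14].

INTERFACE

Orientations are given as a rotation vector (axis times angle).
In Python, from station import get_obs, capture, calibration, job_done, pinch_z gives the robot as it stands.
- The arm moves only by the shell command python3 -m handwheel 'ROWS' [FORCE]. ROWS is a JSON object of lists of equal length, an entry for each row: "dp": the shift along the tool's x, y, z normalised to -1 to 1, where 1 is 0.03 m, a list of three; "turn": the turn, a rotation vector about the tool's x, y, z normalised to -1 to 1, where 1 is 8 degrees, a list of three; "hand": the finger opening in mm, from 0 to 85.4. A call has 1 to 10 rows; each row shifts and turns the commanded pose from where the row before left it, along the tool's axes as they then stand; what a row does not reach is not made up. A row lasts 1/10 s, in which the tool goes at most 50 mm and 8.59 degrees, less where a joint would pass 70% of its speed; a pose out of reach is approached as far as the arm can. A call with a number of a shift or a turn outside -1 to 1 is refused whole. A call with a gripper value outside its range is refused whole. The fingers move at their own pace and stop on an object; FORCE is the grip in N (left out, the last holds). Time passes only in rows, so rows that do not move let the fingers close. It gives the time, the measured TCP pose, the force, the opening and the grip force at its end, in the units of the state.
- get_obs(): the state, without advancing time (a new reading comes with each control period).
- capture(name): name is "side" or "top"; returns (picture, depth): 400x640x3 uint8, red, green, blue; 400x640 float32, m along the optical axis (not along the pixel's ray), 0 where there is no reading.
- calibration(name): a dict with "camera_matrix" (3x3 intrinsics, pixels), "distortion" ([k1, k2, p1, p2, k3] as OpenCV has them; the pictures are not rectified), "eye" and "attitude" of the camera in the world. Camera axes: x right, y down, z forward; pixel columns grow to the right and rows downward; lengths in m; the calibration is good to about 2 mm. A picture is of the moment at which its call begins. calibration takes no time and is no camera call.
- job_done(): hands the job in; it is judged then, once.
The state is a dict: "time": time; "qpos": joint angles; "joint_velocities": joint speeds; "tau": joint torques, N m; "eef_pos": TCP position; "tcp_rot": TCP orientation; "force": force on the tool from outside, world axes, zero at the start; "wrist_torque": the same for the moment, N m; "gripper_width": finger opening in m; "grip_force": force on a finger pad.
Only numpy, scipy, OpenCV 4.12 (cv2) and the standard library are available. Lean on these libraries where they do the work, as an engineer would, in place of code of your own. Each camera call takes 0.05 s, during which the arm holds its last target. There are 200 camera calls.

TASK

Pick up the pull hook from the rubber mat, drop its pin into the finger hole in the front ledge of the wider of the two sample trays, and gently draw that tray out to the end of its travel, until its hold-open catch is fully engaged. Then unhook without pushing the tray back in, and stand the hook upright on the mat again and let go of it. Work the tray only with the hook, never with the gripper or arm, and leave the narrow tray and the other things on the counter alone.

Things in the scene. Friction and masses are not known exactly. Their poses are not given: they have to be found in the camera images.
- hook_center (a point): centre of the pull hook's wooden handle, half-way up. The handle is a block 50 mm long (x), 20 mm wide (y), 44 mm tall; grasp it across its width from above. The hook starts upright on the mat and weighs about 0.12 kg. An 8 mm steel rod runs forward from the handle, its axis 12 mm above this point, and turns down into an upright pin. x points from handle to pin, z up
- hook_tip (a point): lower, rounded end of the hook's upright pin (8 mm diameter), level with the underside of the handle: 75 mm ahead (x) of and 22 mm below hook_center. The pin is free over 30 mm from its end up to the rod's underside. Axes as hook_center
- wide_hole (a point): finger hole of the wider tray: its centre at the top face of the tray's front ledge, 42 mm above the counter. Round, 12 mm wide, right through the 6 mm ledge, free space below. The ledge is 70 mm wide and reaches 15 mm in front of the hole and 19 mm behind it to the tray's upright front panel. x points into the housing (the tray comes out along -x), z up. Moves with the tray
- wide_catch (a joint): hold-open catch in the wide tray's runner, m: 0 not engaged, 0.005 fully engaged, with the tray against its hard stop. It stays at 0 until the tray has come to the end of its free run, then moves with the tray if pulled with about 7 N. Pushing the tray back in (about 7 N) disengages it first
- wide_tray: the wide steel sample tray; origin inside the housing, x into the housing. It runs out freely 40 to 65 mm from where it starts (differs each time and cannot be seen), sliding at about 2 to 3 N, stays where it is left, then come the catch (5 mm at about 7 N) and a hard stop. Its runner is delicate: the hook must never load the tray with more than 20 N
- wide: fixed grey housing of the wide tray, 180 mm wide (y), 170 mm deep (x), 75 mm tall (the narrow one is 120 mm wide); origin at the centre of its underside. The tray's front panel stands at its open front and rises 24 mm above the ledge. x points to its back
- narrow_hole (a point): the same finger hole in the ledge of the narrow tray (housing 120 mm wide), which must stay as it is. Axes as wide_hole
- mat: rubber mat fixed to the counter, 190 mm (x) by 110 mm (y), 4 mm thick; origin at the centre of its underside, on the counter
- bin: loose green open parts bin, 120 x 100 mm, 60 mm tall, bystander; origin at the centre of its underside
- cap: loose aluminium domed post cap, 60 mm diameter, 52 mm tall, bystander; origin at the centre of its underside
- spool: loose steel spool, 68 mm diameter, 50 mm tall, bystander; origin at the centre of its underside
Not all that is in view belongs to the job. There is more than one size of the part that bears hook_center; the job needs the smallest.

How it is judged:
By the outcome, as a careful person would: the job done as asked, in the order asked, and still so for the second after the job is handed in, with the robot touching nothing.
It also fails if it takes over 72 s, if anything falls off the work surface, if the arm or the gripper's body presses on something with over 40 N, if the wrist force passes 120 N, or if a joint passes its speed limit or range.

## Working session

There is one attempt and no reset: what is moved stays moved. The work goes in short steps, Python scripts to look and compute and a shell command to move; the robot and the scene stay as the last step left them, time stands still between calls to the robot, and variables do not carry over. Pictures are saved under pics/ and viewed, at most 10 in all, crops included, and the job is handed in when it is done.

```bash
ls; mkdir -p pics; python3 - <<'E'
from station import *
import cv2,numpy as np
print(get_obs())
for n in("top","side"):
    p,d=capture(n); np.savez(f"pics/{n}0.npz",p=p,d=d); cv2.imwrite(f"pics/{n}0.png",p[:,:,::-1]); print(n,calibration(n))
print(pinch_z)
E
```

```text
pics
{'time': 0.0, 'qpos': array([-1.32352027e+00,  3.07573617e-01,  1.50768061e+00, -2.94396495e-05,
        1.32839075e+00, -7.35289583e-02]), 'joint_velocities': array([ 0.0008877 , -0.0002534 , -0.00044423,  0.00038666, -0.0010365 ,
        0.00070652]), 'tau': array([-7.48975272e-04, -4.57558537e+01, -2.51916325e+01, -1.75173332e-04,
        1.30257604e-02,  1.08875119e-05]), 'eef_pos': array([ 0.18113263, -0.54514442,  0.30297781]), 'tcp_rot': array([-3.09924658e+00, -5.01446061e-01,  3.24209793e-04]), 'force': array([-0.34268438,  0.5361025 , -0.46813226]), 'wrist_torque': array([-0.04345065,  0.03911105, -0.03009492]), 'grip_force': 0.0, 'gripper_width': 0.08560766286086186}
top {'camera_matrix': array([[367.43190243,   0.        , 313.24930079],
       [  0.        , 367.43190243, 204.93904805],
       [  0.        ,   0.        ,   1.        ]]), 'distortion': array([-0.02415967,  0.        ,  0.        ,  0.        ,  0.        ]), 'eye': array([ 0.34556053, -0.0496917 ,  1.1401112 ]), 'attitude': array([-2.13175292,  2.15462307, -0.22572844])}
side {'camera_matrix': array([[369.53206755,   0.        , 321.015354  ],
       [  0.        , 369.53206755, 205.18893439],
       [  0.        ,   0.        ,   1.        ]]), 'distortion': array([-0.02522301,  0.        ,  0.        ,  0.        ,  0.        ]), 'eye': array([0.4331675 , 0.73190085, 0.71585218]), 'attitude': array([-0.18714364,  2.75810301, -1.33576351])}
0.0539
```

View pics/top0.png

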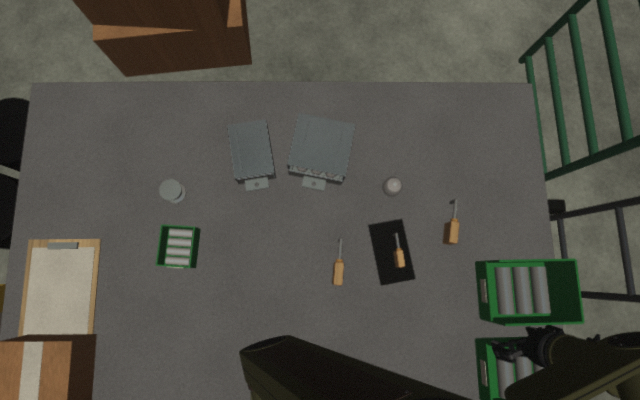

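View pics/side0.png

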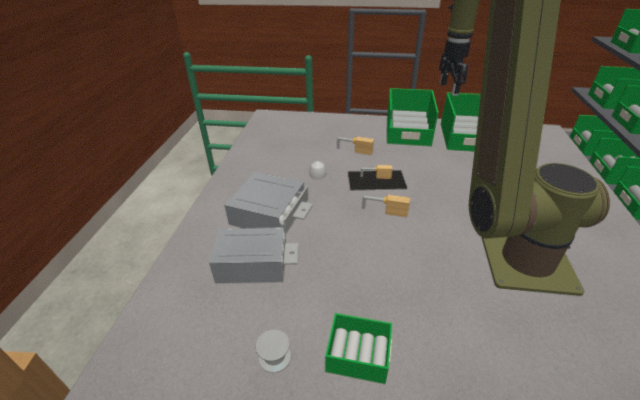

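The top view shows three orange-handled hooks: (338,270) on the bare counter, (399,257) on the black mat, and (454,232) on the bare counter. The one on the mat looks smallest. The wide tray is at (322,145) with its ledge near (315,183), and the narrow tray is at (252,150). The side view agrees: mat hook at (384,172), wide ledge at (303,210).

```bash
cat > h.py <<'E'
import cv2,numpy as np
from scipy.spatial.transform import Rotation as R
from station import *
C={n:calibration(n) for n in("top","side")}
def ray(n,uv):
    c=C[n];q=cv2.undistortPoints(np.array(uv,float).reshape(-1,1,2),c["camera_matrix"],c["distortion"]).reshape(-1,2)
    return R.from_rotvec(c["attitude"]).apply(np.c_[q,np.ones(len(q))])
def onz(n,uv,z):
    v=ray(n,uv);e=C[n]["eye"];return e+v*((z-e[2])/v[:,2])[:,None]
def proj(n,P):
    c=C[n];r=R.from_rotvec(c["attitude"]).inv()
    return cv2.projectPoints(np.array(r.apply(np.atleast_2d(P)-c["eye"])),np.zeros(3),np.zeros(3),c["camera_matrix"],c["distortion"])[0].reshape(-1,2)
def both(a,b):
    va,vb=ray("top",[a])[0],ray("side",[b])[0];ea,eb=C["top"]["eye"],C["side"]["eye"]
    t=np.linalg.lstsq(np.c_[va,-vb],eb-ea,rcond=None)[0];p,q=ea+va*t[0],eb+vb*t[1];return (p+q)/2,np.linalg.norm(p-q)
def crop(p,x,y,w,h,s,f):
    cv2.imwrite(f,cv2.resize(p[y:y+h,x:x+w,::-1],None,fx=s,fy=s,interpolation=cv2.INTER_CUBIC))
E
python3 - <<'E'
from h import *
I={n:np.load(f"pics/{n}0.npz") for n in C}
for n in C:
    p=I[n]["p"];hsv=cv2.cvtColor(p,cv2.COLOR_RGB2HSV)
    m=cv2.inRange(hsv,(8,90,110),(22,255,255))
    k,l,s,c=cv2.connectedComponentsWithStats(m)
    for i in range(1,k):
        x,y,w,h,a=s[i]
        if 40<a<1000:
            pts=np.argwhere(l==i)[:,::-1].astype(np.float32)
            P=onz(n,pts,0.048).astype(np.float32)
            r=cv2.minAreaRect(P[:,:2]*1000); print(n,c[i].round(1),a,"rect mm",r)
# mat
p=I["top"]["p"];m=(p[205:295,355:430].max(2)<35).astype(np.uint8)
pts=np.argwhere(m)[:,::-1]+[355,205]
print("mat",cv2.minAreaRect((onz("top",pts,0.004)[:,:2]*1000).astype(np.float32)))
a=cv2.resize(I["top"]["p"][165:205,285:345],None,fx=10,fy=10,interpolation=cv2.INTER_CUBIC)[:, :600]
b=cv2.resize(I["side"]["p"][150:200,340:420],None,fx=7,fy=7,interpolation=cv2.INTER_CUBIC)
c=cv2.resize(I["top"]["p"][215:290,365:420],None,fx=4,fy=4,interpolation=cv2.INTER_CUBIC)
o=np.zeros((600,800,3),np.uint8)
a=cv2.resize(a,(450,300));o[:300,:450]=a;b=cv2.resize(b,(448,280));o[310:590,:448]=b;o[:300,470:690]=c
d=cv2.resize(I["side"]["p"][185:235,270:330],None,fx=5,fy=5,interpolation=cv2.INTER_CUBIC);o[310:560,460:760]=d
cv2.imwrite("pics/c1.png",o[:,:,::-1])
E
```

```text
top [234.5  13.4] 310 rect mm ((1194.974853515625, 167.45083618164062), (98.4815673828125, 43.01978302001953), 1.8672529458999634)
top [125.4  31.3] 732 rect mm ((1122.73779296875, 476.593505859375), (310.2620849609375, 51.56862258911133), 89.61151885986328)
top [453.9 230.7] 193 rect mm ((460.1099853515625, -512.8773803710938), (25.290334701538086, 74.42472076416016), 79.76005554199219)
top [400.3 257.7] 116 rect mm ((381.9732360839844, -343.71826171875), (54.02272033691406, 19.806476593017578), 4.278225421905518)
top [338.5 272.1] 217 rect mm ((341.3511047363281, -158.4616241455078), (25.17120361328125, 75.49047088623047), 83.8330078125)
side [363.2 145.1] 287 rect mm ((459.4662780761719, -477.3783264160156), (123.28981018066406, 74.93950653076172), 89.02507781982422)
side [383.7 171.6] 194 rect mm ((381.466552734375, -307.4167785644531), (53.46454620361328, 74.9966812133789), 1.5064873695373535)
side [396.6 205. ] 443 rect mm ((343.43572998046875, -134.25204467773438), (90.919677734375, 74.10164642333984), 85.14142608642578)
side [ 20.4 358.2] 334 rect mm ((1087.06103515625, 453.5445861816406), (71.60946655273438, 35.34792709350586), 2.514580249786377)
mat ((401.0137939453125, -327.7063293457031), (185.07058715820312, 106.08378601074219), 9.517558097839355)
```

View pics/c1.png

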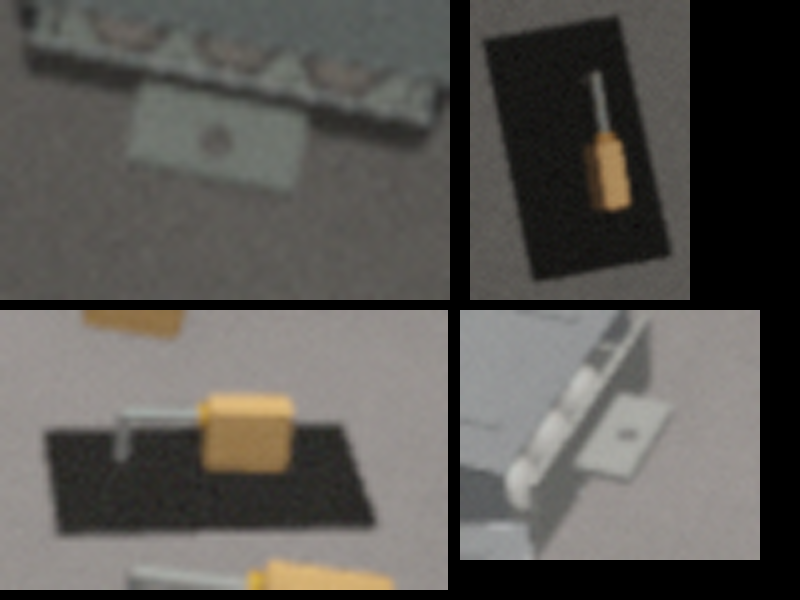

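The crops confirm the mat hook is the smallest: its handle top measures 54×20 mm, against 75×25 mm for the others. The hole is at about (313.5,183.2) in the top view and (303.0,209.6) in the side view. The mat hook's rod ends near (396.3,233.8) in the top view.

```bash
python3 - <<'E'
from h import *
print("hole top/side@.042",onz("top",[[313.4,183.2]],.042),onz("side",[[303,209.6]],.042),both([313.4,183.2],[303,209.6]))
# ledge front corners (top): crop px/7.5
f=lambda x,y:[285+x/7.5-.5,165+y/7.5-.5]
g=lambda x,y:[270+(x-460)/5-.4,185+(y-310)/5-.4]
L=onz("top",[f(127,158),f(295,189),f(140,85),f(308,118)],.042)
S=onz("side",[g(673,405),g(627,478),g(622,396),g(576,467)],.042)
print(L[:,:2],S[:,:2])
for A in(L,): d=A[0]-A[1];e=A[2]-A[3];print("len",np.linalg.norm(d[:2]),"yaw deg",np.degrees(np.arctan2(-d[0],d[1])),np.degrees(np.arctan2(-e[0],e[1])))
for A in(S,): d=A[1]-A[0];print("side len",np.linalg.norm(d[:2]),"yaw",np.degrees(np.arctan2(-d[0],d[1])))
# housing top edges
k=lambda x,y:[365+(x-470)/4-.4,215+y/4-.4]
rod=onz("top",[k(595,75),k(605,133)],.041);print("rod",rod)
# handle top outline
p=np.load("pics/top0.npz")["p"];hsv=cv2.cvtColor(p,cv2.COLOR_RGB2HSV)
m=cv2.inRange(hsv,(8,90,150),(25,255,255));pts=np.argwhere(m)[:,::-1];pts=pts[(abs(pts[:,0]-400)<15)&(abs(pts[:,1]-257)<20)]
P=onz("top",pts,.048)[:,:2];print(len(pts),P.mean(0),cv2.minAreaRect((P*1000).astype(np.float32)))
tip=rod[0,:2]-P.mean(0);print("yaw from rod end",np.degrees(np.arctan2(tip[1],tip[0])),np.linalg.norm(tip))
# side: handle & tip
s=lambda x,y:[340+x/5.6-.4,150+(y-310)/5.6-.4]
print("side tip",onz("side",[s(122,460)],.004), "top handle corners side",onz("side",[s(205,397),s(293,399)],.048), onz("side",[s(123,413)],.041))
E
```

```text
hole top/side@.042 [[ 0.61011311 -0.08840242  0.042     ]] [[ 0.60945134 -0.08563248  0.042     ]] (array([ 0.6103574 , -0.08848565,  0.0397137 ]), np.float64(0.0005960638063480785))
[[ 0.60288306 -0.05161621]
 [ 0.58947597 -0.12010683]
 [ 0.63359758 -0.05718825]
 [ 0.61927527 -0.12600786]] [[ 0.58743651 -0.11693636]
 [ 0.60256929 -0.04761803]
 [ 0.61901116 -0.12169637]
 [ 0.63308823 -0.05343688]]
len 0.06979050929150374 yaw deg -11.075636677058968 -11.756229844512099
side len 0.07095090763897564 yaw -12.31494163596844
rod [[ 0.45322614 -0.33584006  0.041     ]
 [ 0.40948645 -0.34113546  0.041     ]]
75 [ 0.37825635 -0.3435135 ] ((379.16571044921875, -343.5346984863281), (47.30476379394531, 14.214568138122559), 5.920149326324463)
yaw from rod end 5.844084918429594 0.07536147620993848
side tip [[ 0.45214325 -0.33657336  0.004     ]] top handle corners side [[ 0.40514295 -0.3448822   0.048     ]
 [ 0.35263069 -0.34920821  0.048     ]] [[ 0.45335884 -0.33190362  0.041     ]]
```

Hook handle is at about (0.379, -0.344) with yaw 5.9°. The hole is at about (0.610, -0.087) with yaw about -11.5°. The two views agree to 3 mm and the sizes match the description. Next I go above the hook.

```bash
cat >> h.py <<'E'
def go(pos,yaw):
    """remaining yaw turn (tool z, units of 8deg) and shift in tool frame (units of 30mm) once turned / tilt check"""
    o=get_obs();r=R.from_rotvec(o["tcp_rot"]);x=r.apply([1,0,0]);z=r.apply([0,0,1])
    y0=np.degrees(np.arctan2(x[1],x[0]));a=np.radians(yaw);T=np.c_[[np.cos(a),np.sin(a),0],[np.sin(a),-np.cos(a),0],[0,0,-1]]
    rel=(r.inv()*R.from_matrix(T)).as_rotvec(degrees=True)
    print("t",o["time"],"at",o["eef_pos"].round(4),"yaw",y0.round(2),"tilt",z[:2].round(4),"F",o["force"].round(2),"w",o["gripper_width"].round(4),"g",o["grip_force"])
    print("turn units",(rel/8).round(3),"then shift units",(T.T@(np.array(pos)-o["eef_pos"])/.03).round(3))
E
python3 -m handwheel '{"dp":[[0,0,0],[0,0,0],[0.9,-0.75,0.6],[0.9,-0.75,0.6],[0.9,-0.75,0.6],[0.9,-0.75,0.6],[0.9,-0.75,0.6],[0.9,-0.75,0.6],[0.9,-0.75,0.6],[0.9,-0.75,0.6]],"turn":[[0,0,0.78],[0,0,0.78],[0,0,0],[0,0,0],[0,0,0],[0,0,0],[0,0,0],[0,0,0],[0,0,0],[0,0,0]],"hand":[85,85,85,85,85,85,85,85,85,85]}'
python3 -m handwheel '{"dp":[[0,0,0],[0,0,0]],"turn":[[0,0,0],[0,0,0]],"hand":[70,70]}'
python3 - <<'E'
from h import *
go([.379,-.344,.082],5.9)
p,d=capture("top");q,d=capture("side")
o=np.zeros((400,800,3),np.uint8);o[:,:400]=cv2.resize(p[200:300,340:440],(400,400));o[:,400:]=cv2.resize(q[110:210,330:430],(400,400));cv2.imwrite("pics/c2.png",o[:,:,::-1])
E
```

```text
time: 1.1
eef_pos: [0.3783, -0.3432, 0.159]
tcp_rot: [-3.137, -0.161, 0.0]
force: [0.6, -1.0, 1.1]
gripper_width: 0.0849
grip_force: 0.0
time: 1.3
eef_pos: [0.3778, -0.3436, 0.1592]
tcp_rot: [-3.136, -0.165, 0.002]
force: [-0.1, -0.6, -0.0]
gripper_width: 0.0701
grip_force: 0.0Traceback (most recent call last):
  File "<stdin>", line 2, in <module>
  File "h.py", line 23, in go
    print("t",o["time"],"at",o["eef_pos"].round(4),"yaw",y0.round(2),"tilt",z[:2].round(4),"F",o["force"].round(2),"w",o["gripper_width"].round(4),"g",o["grip_force"])
                                                                                                                       ^^^^^^^^^^^^^^^^^^^^^^^^
AttributeError: 'float' object has no attribute 'round'
```

```bash
sed -i 's/o\["gripper_width"\].round(4)/round(float(o["gripper_width"]),4)/' h.py
python3 - <<'E'
from h import *
go([.379,-.344,.082],5.9)
p,d=capture("top");q,d=capture("side")
o=np.zeros((400,800,3),np.uint8);o[:,:400]=cv2.resize(p[200:300,340:440],(400,400));o[:,400:]=cv2.resize(q[110:210,330:430],(400,400));cv2.imwrite("pics/c2.png",o[:,:,::-1])
E
```

```text
t 1.3 at [ 0.3778 -0.3436  0.1592] yaw 6.04 tilt [-0.0016  0.0011] F [-0.12 -0.59 -0.02] w 0.0701 g 0.0
turn units [-0.009  0.01   0.018] then shift units [0.039 0.019 2.574]
```

View pics/c2.png

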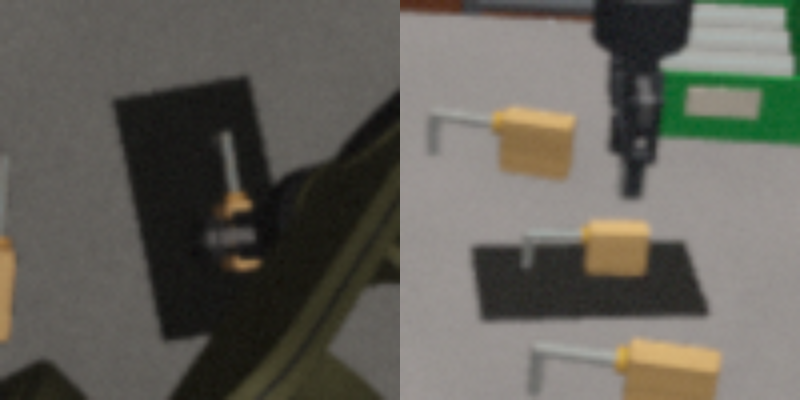

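The gripper is straddling the handle, whose ends show on both sides at (237,203) and (242,265) in the crop. Alignment looks right, so I descend and grip.

```bash
python3 -m handwheel '{"dp":[[0.02,0,0.6],[0.02,0,0.6],[0,0,0.6],[0,0,0.5],[0,0,0.27],[0,0,0],[0,0,0]],"turn":[[0,0,0],[0,0,0],[0,0,0],[0,0,0],[0,0,0],[0,0,0],[0,0,0]],"hand":[70,70,70,70,70,70,70]}'
python3 -m handwheel '{"dp":[[0,0,0],[0,0,0],[0,0,0],[0,0,0],[0,0,0],[0,0,0],[0,0,0],[0,0,0]],"turn":[[0,0,0],[0,0,0],[0,0,0],[0,0,0],[0,0,0],[0,0,0],[0,0,0],[0,0,0]],"hand":[50,35,25,15,15,15,15,15]}' 60
python3 -m handwheel '{"dp":[[0,0,-0.5],[0,0,-0.8],[0,0,-0.8],[0,0,-0.8],[0,0,0],[0,0,0]],"turn":[[0,0,0],[0,0,0],[0,0,0],[0,0,0],[0,0,0],[0,0,0]],"hand":[15,15,15,15,15,15]}'
python3 - <<'E'
from h import *
go([.5365,-.072,.142],-11.5)
q,d=capture("side");crop(q,330,110,100,100,4,"pics/c3.png")
E
```

```text
time: 2.1
eef_pos: [0.3788, -0.3452, 0.0833]
tcp_rot: [3.137, 0.16, 0.001]
force: [0.8, 0.4, 0.2]
gripper_width: 0.0702
grip_force: 0.0
time: 2.9
eef_pos: [0.3791, -0.3444, 0.0834]
tcp_rot: [3.137, 0.162, 0.001]
force: [-0.5, 0.3, 5.5]
gripper_width: 0.0197
grip_force: 58.7
time: 3.5
eef_pos: [0.3788, -0.3442, 0.1698]
tcp_rot: [3.137, 0.162, 0.001]
force: [0.1, 0.1, -2.3]
gripper_width: 0.019
grip_force: 58.4
t 3.5 at [ 0.3788 -0.3442  0.1698] yaw 5.91 tilt [ 0.0005 -0.0006] F [ 0.14  0.07 -2.26] w 0.019 g 58.40793013572693
turn units [ 0.004 -0.004  2.176] then shift units [ 3.341 -9.939  0.927]
```

View pics/c3.png

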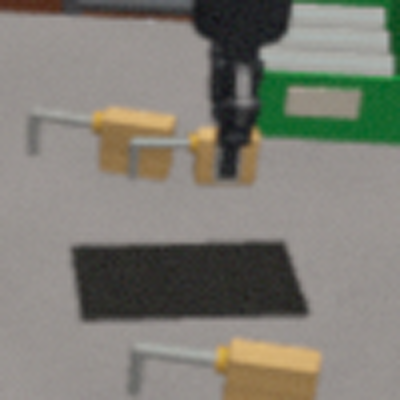

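The hook is held level and clear of the mat. Next I carry it to above the wide hole.

```bash
python3 -m handwheel '{"dp":[[0,0,0],[0,0,0],[0,0,0],[0.28,-0.83,0],[0.28,-0.83,0],[0.28,-0.83,0],[0.28,-0.83,0],[0.28,-0.83,0],[0.28,-0.83,0],[0.28,-0.83,0]],"turn":[[0,0,0.72],[0,0,0.73],[0,0,0.73],[0,0,0],[0,0,0],[0,0,0],[0,0,0],[0,0,0],[0,0,0],[0,0,0]],"hand":[15,15,15,15,15,15,15,15,15,15]}'
python3 -m handwheel '{"dp":[[0.28,-0.83,0],[0.28,-0.83,0],[0.28,-0.83,0],[0.28,-0.83,0],[0.28,-0.83,0.3],[0,0,0.4],[0,0,0.22],[0,0,0],[0,0,0],[0,0,0]],"turn":[[0,0,0],[0,0,0],[0,0,0],[0,0,0],[0,0,0],[0,0,0],[0,0,0],[0,0,0],[0,0,0],[0,0,0]],"hand":[15,15,15,15,15,15,15,15,15,15]}'
python3 - <<'E'
from h import *
go([.5365,-.072,.142],-11.5)
p,d=capture("top");q,d=capture("side")
np.savez("pics/s3.npz",p=p,q=q)
o=np.zeros((480,800,3),np.uint8);o[:,:400]=cv2.resize(p[160:208,294:334],(400,480),interpolation=cv2.INTER_CUBIC);o[:,400:]=cv2.resize(q[175:235,280:330],(400,480),interpolation=cv2.INTER_CUBIC);cv2.imwrite("pics/c4.png",o[:,:,::-1])
E
```

```text
time: 4.55
eef_pos: [0.4707, -0.1838, 0.168]
tcp_rot: [-3.124, 0.316, 0.005]
force: [0.3, 0.3, -1.1]
gripper_width: 0.0193
grip_force: 58.6
time: 5.55
eef_pos: [0.5372, -0.0725, 0.1423]
tcp_rot: [3.125, -0.318, 0.0]
force: [1.2, -0.2, -0.2]
gripper_width: 0.0194
grip_force: 58.6
t 5.55 at [ 0.5372 -0.0725  0.1423] yaw -11.61 tilt [ 0.0001 -0.0001] F [ 1.21 -0.2  -0.21] w 0.0194 g 58.6364883184433
turn units [ 0.001 -0.001 -0.014] then shift units [-0.026 -0.012  0.011]
```

View pics/c4.png

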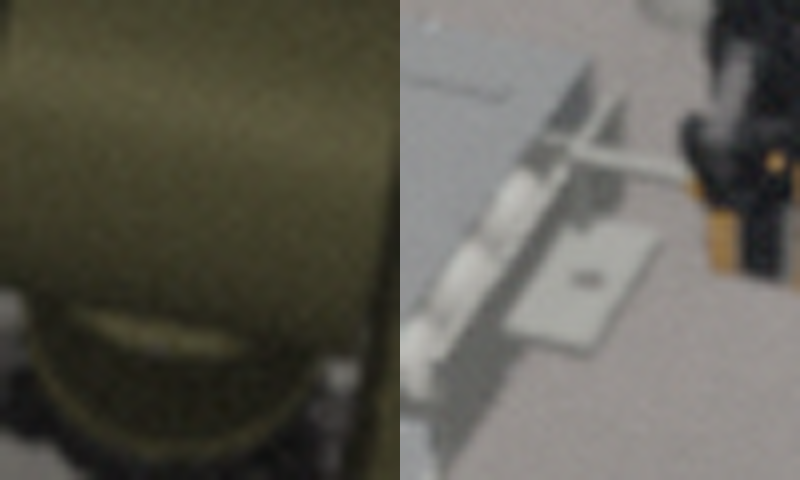

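The top view is blocked by the arm. In the side crop, the hole is at (588,277) and the rod runs from (690,180) to about (550,140), with the pin grey against the grey panel. I'll compare with the projection.

```bash
python3 - <<'E'
from h import *
o=get_obs();T=R.from_rotvec(o["tcp_rot"]);e=o["eef_pos"]
pt=lambda x,y,z:e+T.apply([x,y,z])
names=["hole","tip","rodend axis","rod@handle"]
P=[[.6101,-.0875,.042],pt(.075,0,.0572+.022),pt(.075,0,.0572-.012),pt(.025,0,.0572-.012)]
u=proj("side",P)
for n,a,b in zip(names,P,u): print(n,np.round(a,4),b.round(1),"crop",((b-[280,175]+.5)*8).round())
q=np.load("pics/s3.npz")["q"]
c=cv2.resize(q[180:222,288:324],None,fx=14,fy=14,interpolation=cv2.INTER_CUBIC)
c=cv2.createCLAHE(3,(4,4)).apply(cv2.cvtColor(c,cv2.COLOR_RGB2GRAY));cv2.imwrite("pics/c5.png",c)
E
```

```text
hole [ 0.6101 -0.0875  0.042 ] [302.9 209.2] crop [187. 277.]
tip [ 0.611  -0.0875  0.0635] [302.3 203.3] crop [182. 231.]
rodend axis [ 0.6109 -0.0874  0.0975] [301.8 193.8] crop [178. 154.]
rod@handle [ 0.562  -0.0774  0.0975] [318.5 197.3] crop [312. 182.]
```

View pics/c5.png

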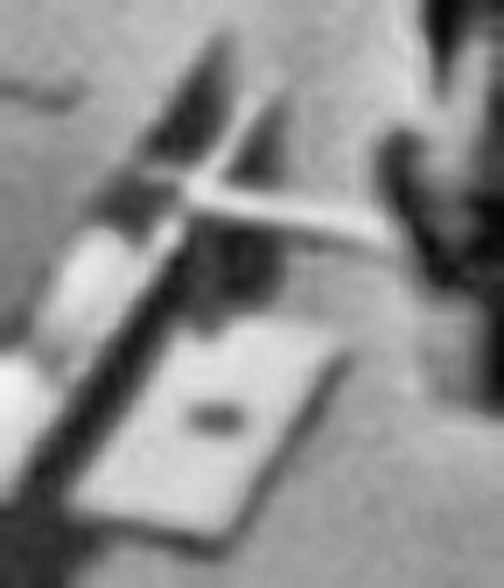

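The pin tip shows as a notch at crop (208,325), close to the predicted (207,333), so it is nearly over the hole. I lower it to just above the ledge and look again.

```bash
python3 -m handwheel '{"dp":[[-0.03,0,0.2],[0,0,0.2],[0,0,0.14],[0,0,0],[0,0,0]],"turn":[[0,0,0],[0,0,0],[0,0,0],[0,0,0],[0,0,0]],"hand":[15,15,15,15,15]}'
python3 - <<'E'
from h import *
go([.5365,-.072,.126],-11.5)
o=get_obs();T=R.from_rotvec(o["tcp_rot"]);e=o["eef_pos"]
qs=np.mean([capture("side")[0].astype(float) for _ in range(6)],0)
np.save("pics/s4.npy",qs);q=qs.astype(np.uint8)
for n,P in(("hole",[.6101,-.0875,.042]),("tip",e+T.apply([.075,0,.0792]))):
    b=proj("side",P)[0];print(n,np.round(P,4),b.round(1),"crop",((b-[288,180]+.5)*14).round())
c=cv2.resize(q[180:222,288:324],None,fx=14,fy=14,interpolation=cv2.INTER_CUBIC)
c=cv2.createCLAHE(3,(4,4)).apply(cv2.cvtColor(c,cv2.COLOR_RGB2GRAY));cv2.imwrite("pics/c6.png",c)
E
```

```text
time: 6.15
eef_pos: [0.5364, -0.0715, 0.1257]
tcp_rot: [-3.126, 0.316, 0.001]
force: [0.1, -0.5, -0.6]
gripper_width: 0.0191
grip_force: 58.6
t 6.15 at [ 0.5364 -0.0715  0.1257] yaw -11.54 tilt [-0.0006  0.0002] F [ 0.12 -0.51 -0.6 ] w 0.0191 g 58.63568902015686
turn units [-0.     0.005 -0.005] then shift units [ 0.008  0.017 -0.01 ]
hole [ 0.6101 -0.0875  0.042 ] [302.9 209.2] crop [216. 416.]
tip [ 0.6098 -0.0864  0.0465] [302.9 208.2] crop [215. 402.]
```

View pics/c6.png

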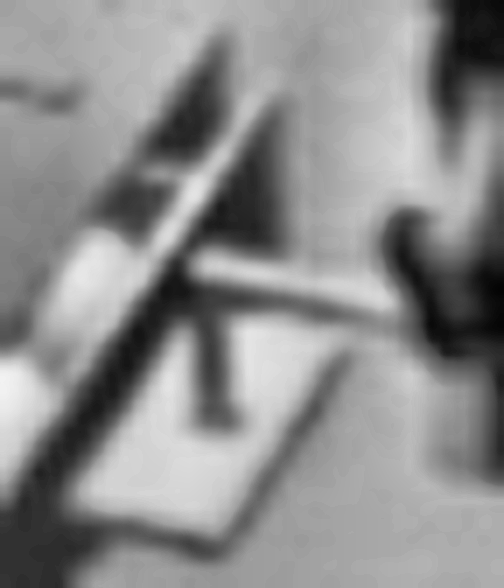

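The pin stands dark above the ledge, ending at crop (215,410) right over the hole at (215,418). I lower it gently while watching the force.

```bash
python3 -m handwheel '{"dp":[[0,0,0.07],[0,0,0.07],[0,0,0.07],[0,0,0]],"turn":[[0,0,0],[0,0,0],[0,0,0],[0,0,0]],"hand":[15,15,15,15]}'
```

```text
time: 6.85
eef_pos: [0.5362, -0.0715, 0.1193]
tcp_rot: [-3.126, 0.316, 0.001]
force: [0.1, 0.5, -0.9]
gripper_width: 0.0192
grip_force: 58.6
```

```bash
python3 -m handwheel '{"dp":[[0,0,0.06],[0,0,0.06],[0,0,0]],"turn":[[0,0,0],[0,0,0],[0,0,0]],"hand":[15,15,15]}'; python3 -m handwheel '{"dp":[[0,0,0.06],[0,0,0.06],[0,0,0]],"turn":[[0,0,0],[0,0,0],[0,0,0]],"hand":[15,15,15]}'
```

```text
time: 7.15
eef_pos: [0.5363, -0.0715, 0.1158]
tcp_rot: [-3.126, 0.316, 0.001]
force: [-0.1, -1.3, -1.5]
gripper_width: 0.0194
grip_force: 58.6
time: 7.45
eef_pos: [0.5363, -0.0715, 0.1122]
tcp_rot: [-3.126, 0.316, 0.001]
force: [0.5, -1.0, -0.6]
gripper_width: 0.0193
grip_force: 58.6
```

```bash
python3 -m handwheel '{"dp":[[0,0,0.1],[0,0,0.1],[0,0,0],[-0.05,0,0],[-0.05,0,0],[-0.05,0,0],[0,0,0]],"turn":[[0,0,0],[0,0,0],[0,0,0],[0,0,0],[0,0,0],[0,0,0],[0,0,0]],"hand":[15,15,15,15,15,15,15]}'; python3 -m handwheel '{"dp":[[-0.05,0,0],[-0.05,0,0],[-0.05,0,0],[0,0,0]],"turn":[[0,0,0],[0,0,0],[0,0,0],[0,0,0]],"hand":[15,15,15,15]}'
```

```text
time: 8.15
eef_pos: [0.5326, -0.0707, 0.1067]
tcp_rot: [3.126, -0.316, 0.002]
force: [2.4, -0.2, -1.7]
gripper_width: 0.0194
grip_force: 58.6
time: 8.55
eef_pos: [0.5275, -0.0697, 0.1067]
tcp_rot: [-3.126, 0.316, -0.0]
force: [2.6, 0.0, 0.4]
gripper_width: 0.0193
grip_force: 58.6
```

The tray is sliding at about 2.5 N. I keep pulling.

```bash
python3 -m handwheel '{"dp":[[-0.1,0,0],[-0.1,0,0],[-0.1,0,0],[-0.1,0,0],[-0.1,0,0],[-0.1,0,0],[-0.1,0,0],[-0.1,0,0],[-0.1,0,0],[0,0,0]],"turn":[[0,0,0],[0,0,0],[0,0,0],[0,0,0],[0,0,0],[0,0,0],[0,0,0],[0,0,0],[0,0,0],[0,0,0]],"hand":[15,15,15,15,15,15,15,15,15,15]}'; python3 - <<'E'
from h import *
go([.5365,-.072,.126],-11.5)
E
```

```text
time: 9.55
eef_pos: [0.5004, -0.0641, 0.1065]
tcp_rot: [-3.126, 0.316, 0.002]
force: [2.2, 0.5, -1.1]
gripper_width: 0.0194
grip_force: 58.9
t 9.55 at [ 0.5004 -0.0641  0.1065] yaw -11.54 tilt [-0.0012  0.0002] F [ 2.17  0.52 -1.12] w 0.0194 g 58.88197839260101
turn units [ 0.     0.008 -0.004] then shift units [ 1.232  0.016 -0.652]
```

```bash
python3 -m handwheel '{"dp":[[-0.05,0,0],[-0.05,0,0],[0,0,0]],"turn":[[0,0,0],[0,0,0],[0,0,0]],"hand":[15,15,15]}';  python3 -m handwheel '{"dp":[[-0.05,0,0],[-0.05,0,0],[0,0,0]],"turn":[[0,0,0],[0,0,0],[0,0,0]],"hand":[15,15,15]}'
```

```text
time: 9.85
eef_pos: [0.4979, -0.0637, 0.1064]
tcp_rot: [-3.126, 0.316, 0.001]
force: [2.0, 0.6, -1.0]
gripper_width: 0.0194
grip_force: 58.9
time: 10.15
eef_pos: [0.495, -0.063, 0.1064]
tcp_rot: [-3.126, 0.316, 0.001]
force: [3.4, 0.2, -0.3]
gripper_width: 0.0189
grip_force: 58.8
```

```bash
python3 -m handwheel '{"dp":[[-0.05,0,0],[-0.05,0,0],[0,0,0]],"turn":[[0,0,0],[0,0,0],[0,0,0]],"hand":[15,15,15]}'
```

```text
time: 10.45
eef_pos: [0.492, -0.0624, 0.1065]
tcp_rot: [-3.126, 0.316, 0.001]
force: [1.7, 0.9, -1.5]
gripper_width: 0.0195
grip_force: 58.8
```

```bash
python3 -m handwheel '{"dp":[[-0.05,0,0],[-0.05,0,0],[0,0,0]],"turn":[[0,0,0],[0,0,0],[0,0,0]],"hand":[15,15,15]}'
```

```text
time: 10.75
eef_pos: [0.489, -0.0618, 0.1065]
tcp_rot: [-3.126, 0.316, 0.001]
force: [2.3, 0.3, -1.3]
gripper_width: 0.0194
grip_force: 58.8
```

```bash
python3 -m handwheel '{"dp":[[-0.05,0,0],[-0.05,0,0],[0,0,0]],"turn":[[0,0,0],[0,0,0],[0,0,0]],"hand":[15,15,15]}'
```

```text
time: 11.05
eef_pos: [0.4862, -0.0612, 0.1065]
tcp_rot: [-3.126, 0.316, 0.001]
force: [2.8, 0.5, -2.3]
gripper_width: 0.0193
grip_force: 58.8
```

```bash
python3 -m handwheel '{"dp":[[-0.05,0,0],[-0.05,0,0],[0,0,0]],"turn":[[0,0,0],[0,0,0],[0,0,0]],"hand":[15,15,15]}'
```

```text
time: 11.35
eef_pos: [0.4851, -0.061, 0.1067]
tcp_rot: [3.125, -0.316, 0.005]
force: [6.1, 0.4, -5.1]
gripper_width: 0.0191
grip_force: 58.4
```

```bash
python3 -m handwheel '{"dp":[[-0.05,0,0],[-0.05,0,0],[0,0,0]],"turn":[[0,0,0],[0,0,0],[0,0,0]],"hand":[15,15,15]}'
```

```text
time: 11.65
eef_pos: [0.4826, -0.0605, 0.1068]
tcp_rot: [3.125, -0.316, 0.007]
force: [6.0, 1.0, -5.0]
gripper_width: 0.0197
grip_force: 58.4
```

The catch is engaging at about 7 N. I continue in smaller steps to the hard stop.

```bash
python3 -m handwheel '{"dp":[[-0.04,0,0],[0,0,0]],"turn":[[0,0,0],[0,0,0]],"hand":[15,15]}'
```

```text
time: 11.85
eef_pos: [0.4815, -0.0603, 0.1068]
tcp_rot: [3.125, -0.316, 0.007]
force: [5.8, 1.0, -4.2]
gripper_width: 0.0193
grip_force: 58.4
```

```bash
python3 -m handwheel '{"dp":[[-0.04,0,0],[0,0,0]],"turn":[[0,0,0],[0,0,0]],"hand":[15,15]}'
```

```text
time: 12.05
eef_pos: [0.4804, -0.0601, 0.1068]
tcp_rot: [3.125, -0.316, 0.007]
force: [6.4, 1.6, -3.8]
gripper_width: 0.0193
grip_force: 58.4
```

```bash
python3 -m handwheel '{"dp":[[-0.03,0,0],[0,0,0]],"turn":[[0,0,0],[0,0,0]],"hand":[15,15]}'
```

```text
time: 12.25
eef_pos: [0.4803, -0.06, 0.107]
tcp_rot: [3.125, -0.316, 0.01]
force: [8.1, 0.9, -4.3]
gripper_width: 0.0193
grip_force: 58.5
```

```bash
python3 -m handwheel '{"dp":[[-0.03,0,0],[0,0,0]],"turn":[[0,0,0],[0,0,0]],"hand":[15,15]}'
```

```text
time: 12.45
eef_pos: [0.4801, -0.06, 0.1071]
tcp_rot: [3.125, -0.316, 0.012]
force: [9.8, -0.0, -6.3]
gripper_width: 0.0198
grip_force: 58.5
```

```bash
python3 -m handwheel '{"dp":[[-0.02,0,0],[0,0,0]],"turn":[[0,0,0],[0,0,0]],"hand":[15,15]}'
```

```text
time: 12.65
eef_pos: [0.48, -0.06, 0.1071]
tcp_rot: [3.125, -0.316, 0.013]
force: [10.8, 0.3, -7.2]
gripper_width: 0.0194
grip_force: 58.5
```

The force rises against a firm stop (10.8 N with no motion) after about 5 mm of catch travel. Next I relax the pull to centre the pin.

```bash
python3 -m handwheel '{"dp":[[0.04,0,0],[0.04,0,0],[0,0,0]],"turn":[[0,0,0],[0,0,0],[0,0,0]],"hand":[15,15,15]}';python3 - <<'E'
from h import *
go([.48,-.06,.1065],-11.54)
E
```

```text
time: 12.95
eef_pos: [0.4804, -0.06, 0.107]
tcp_rot: [3.125, -0.316, 0.007]
force: [6.2, 1.0, -1.9]
gripper_width: 0.019
grip_force: 59.0
t 12.95 at [ 0.4804 -0.06    0.107 ] yaw -11.54 tilt [ 0.0042 -0.0008] F [ 6.18  0.99 -1.89] w 0.019 g 59.00370955467224
turn units [-0.001 -0.031 -0.   ] then shift units [-0.012  0.002  0.017]
```

```bash
python3 -m handwheel '{"dp":[[0.04,0,0],[0.04,0,0],[0,0,0]],"turn":[[0,0,0],[0,0,0],[0,0,0]],"hand":[15,15,15]}'
```

```text
time: 13.25
eef_pos: [0.4807, -0.0602, 0.1066]
tcp_rot: [3.126, -0.316, 0.0]
force: [2.9, 0.9, -0.4]
gripper_width: 0.019
grip_force: 59.2
```

```bash
python3 -m handwheel '{"dp":[[0.04,0,0],[0,0,0]],"turn":[[0,0,0],[0,0,0]],"hand":[15,15]}';python3 - <<'E'
from h import *
go([.48,-.06,.1065],-11.54)
E
```

```text
time: 13.45
eef_pos: [0.481, -0.0603, 0.1063]
tcp_rot: [-3.126, 0.316, 0.003]
force: [2.0, 0.5, -1.4]
gripper_width: 0.0198
grip_force: 59.0
t 13.45 at [ 0.481  -0.0603  0.1063] yaw -11.54 tilt [-0.0018  0.0002] F [ 2.    0.52 -1.4 ] w 0.0198 g 58.99416983127594
turn units [ 0.001  0.013 -0.001] then shift units [-0.035 -0.004 -0.008]
```

```bash
python3 -m handwheel '{"dp":[[0.05,0,0],[0,0,0]],"turn":[[0,0,0],[0,0,0]],"hand":[15,15]}'
```

```text
time: 13.65
eef_pos: [0.4822, -0.0606, 0.1061]
tcp_rot: [-3.126, 0.316, 0.004]
force: [0.1, 0.5, -1.1]
gripper_width: 0.0193
grip_force: 58.8
```

```bash
python3 -m handwheel '{"dp":[[0.04,0,0],[0,0,0]],"turn":[[0,0,0],[0,0,0]],"hand":[15,15]}'
```

```text
time: 13.85
eef_pos: [0.4842, -0.0609, 0.1063]
tcp_rot: [-3.126, 0.316, 0.001]
force: [0.4, -0.5, -1.9]
gripper_width: 0.0192
grip_force: 58.8
```

Contact is released and the pin is free in the hole. I lift slowly, checking the force.

```bash
python3 -m handwheel '{"dp":[[-0.03,0,0],[0,0,-0.05],[0,0,-0.07],[0,0,0]],"turn":[[0,0,0],[0,0,0],[0,0,0],[0,0,0]],"hand":[15,15,15,15]}'
```

```text
time: 14.25
eef_pos: [0.4838, -0.0608, 0.1105]
tcp_rot: [3.126, -0.316, 0.001]
force: [0.7, -0.2, -1.6]
gripper_width: 0.0194
grip_force: 58.8
```

```bash
python3 -m handwheel '{"dp":[[0,0,-0.1],[0,0,-0.1],[0,0,0]],"turn":[[0,0,0],[0,0,0],[0,0,0]],"hand":[15,15,15]}'
```

```text
time: 14.55
eef_pos: [0.4839, -0.0608, 0.1166]
tcp_rot: [3.126, -0.316, 0.002]
force: [-0.7, -0.4, -1.6]
gripper_width: 0.0192
grip_force: 58.8
```

```bash
python3 -m handwheel '{"dp":[[0,0,-0.1],[0,0,-0.1],[0,0,0]],"turn":[[0,0,0],[0,0,0],[0,0,0]],"hand":[15,15,15]}'
```

```text
time: 14.85
eef_pos: [0.4839, -0.0608, 0.1226]
tcp_rot: [3.126, -0.316, 0.001]
force: [0.2, 0.9, -0.8]
gripper_width: 0.0194
grip_force: 58.8
```

```bash
python3 -m handwheel '{"dp":[[0,0,-0.2],[0,0,-0.2],[0,0,-0.2],[0,0,-0.2],[0,0,0]],"turn":[[0,0,0],[0,0,0],[0,0,0],[0,0,0],[0,0,0]],"hand":[15,15,15,15,15]}'
```

```text
time: 15.35
eef_pos: [0.4842, -0.0608, 0.1472]
tcp_rot: [3.125, -0.316, 0.003]
force: [0.0, -0.6, -0.8]
gripper_width: 0.0195
grip_force: 58.8
```

```bash
python3 -m handwheel '{"dp":[[0,0,-0.4],[0,0,-0.4],[0,0,0]],"turn":[[0,0,0],[0,0,0],[0,0,0]],"hand":[15,15,15]}' >/dev/null; python3 - <<'E'
from h import *
go([.379,-.344,.172],5.9)
q=np.mean([capture("side")[0].astype(float) for _ in range(4)],0).astype(np.uint8)
np.save("pics/s5.npy",q);crop(q,285,165,80,60,8,"pics/c7.png")
o=get_obs();T=R.from_rotvec(o["tcp_rot"]);e=o["eef_pos"]
for P in(e+T.apply([.075,0,.0792]),e+T.apply([.075,0,.0452]),e+T.apply([.025,0,.0452]),[.5555,-.0763,.042]): print(((proj("side",P)[0]-[285,165]+.5)*8).round())
E
```

```text
t 15.65 at [ 0.4845 -0.0609  0.1713] yaw -11.54 tilt [ 0.003  -0.0006] F [-0.09 -0.27 -1.45] w 0.0192 g 58.83529722690582
turn units [ 0.003 -0.022 -2.18 ] then shift units [-4.469  9.024 -0.023]
[287. 283.]
[285. 204.]
[425. 232.]
[292. 389.]
```

View pics/c7.png

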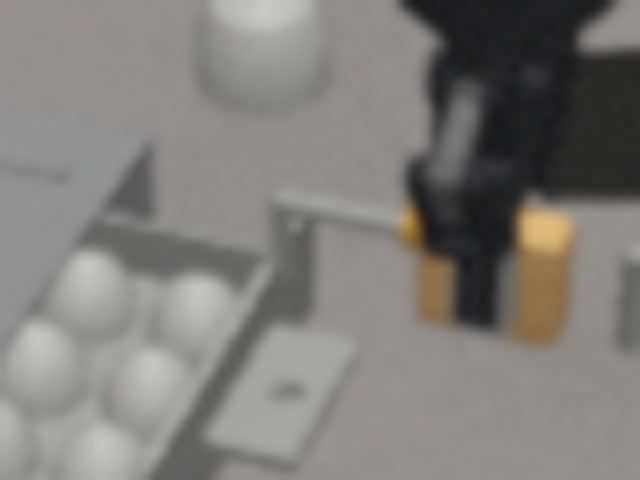

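The tray is out, with the hole at crop (290,390) as predicted for full travel. The hook is clear above it and still level in the grip. I return to the mat.

```bash
python3 -m handwheel '{"dp":[[-0.41,0.5,0],[-0.41,0.82,0],[-0.41,0.82,0],[-0.41,0.82,0],[-0.41,0.82,0],[-0.41,0.82,0],[-0.41,0.82,0],[-0.41,0.82,0],[-0.41,0.82,0],[0,0,0]],"turn":[[0,0,0],[0,0,0],[0,0,0],[0,0,-0.73],[0,0,-0.73],[0,0,-0.72],[0,0,0],[0,0,0],[0,0,0],[0,0,0]],"hand":[15,15,15,15,15,15,15,15,15,15]}'; python3 -m handwheel '{"dp":[[0,0,0],[0,0,0]],"turn":[[0,0,0],[0,0,0]],"hand":[15,15]}' >/dev/null; python3 - <<'E'
from h import *
go([.379,-.344,.172],5.9)
E
```

```text
time: 16.85
eef_pos: [0.3611, -0.2657, 0.1697]
tcp_rot: [3.136, 0.157, 0.0]
force: [0.3, -0.1, -1.1]
gripper_width: 0.0195
grip_force: 59.0
t 17.05 at [ 0.3613 -0.2621  0.1696] yaw 5.9 tilt [-0.001   0.0014] F [ 0.62  0.47 -0.86] w 0.0198 g 58.968493938446045
turn units [-0.011  0.006  0.   ] then shift units [ 0.307  2.777 -0.079]
```

```bash
python3 -m handwheel '{"dp":[[0.1,0.7,0],[0.1,0.7,0],[0.1,0.7,0],[0,0.68,0],[0,0,0],[0,0,0]],"turn":[[0,0,0],[0,0,0],[0,0,0],[0,0,0],[0,0,0],[0,0,0]],"hand":[15,15,15,15,15,15]}'; python3 -m handwheel '{"dp":[[0,0,0.5],[0,0,0.5],[0,0,0.5],[0,0,0.5],[0,0,0.4],[0,0,0.2],[0,0,0.1],[0,0,0],[0,0,0]],"turn":[[0,0,0],[0,0,0],[0,0,0],[0,0,0],[0,0,0],[0,0,0],[0,0,0],[0,0,0],[0,0,0]],"hand":[15,15,15,15,15,15,15,15,15]}';python3 - <<'E'
from h import *
go([.379,-.344,.0832],5.9)
E
```

```text
time: 17.65
eef_pos: [0.3791, -0.3438, 0.1697]
tcp_rot: [-3.136, -0.162, 0.001]
force: [-0.4, 0.9, -1.8]
gripper_width: 0.0193
grip_force: 59.0
time: 18.55
eef_pos: [0.3793, -0.3452, 0.0895]
tcp_rot: [3.137, 0.162, 0.001]
force: [-0.3, 0.9, -1.6]
gripper_width: 0.0193
grip_force: 59.0
t 18.55 at [ 0.3793 -0.3452  0.0895] yaw 5.9 tilt [ 0.0006 -0.0006] F [-0.3   0.9  -1.56] w 0.0193 g 58.99098873138428
turn units [ 0.005 -0.004  0.   ] then shift units [-0.007 -0.041  0.211]
```

```bash
python3 -m handwheel '{"dp":[[0,0,0.08],[0,0,0.08],[0,0,0],[0,0,0]],"turn":[[0,0,0],[0,0,0],[0,0,0],[0,0,0]],"hand":[15,15,15,15]}'
```

```text
time: 18.95
eef_pos: [0.3791, -0.345, 0.0843]
tcp_rot: [-3.137, -0.162, 0.0]
force: [-1.0, -0.7, -1.2]
gripper_width: 0.0194
grip_force: 59.0
```

```bash
python3 -m handwheel '{"dp":[[0,0,0.03],[0,0,0.03],[0,0,0],[0,0,0]],"turn":[[0,0,0],[0,0,0],[0,0,0],[0,0,0]],"hand":[15,15,15,15]}'
```

```text
time: 19.35
eef_pos: [0.3791, -0.3451, 0.0834]
tcp_rot: [3.137, 0.162, 0.001]
force: [-0.6, 1.7, 7.5]
gripper_width: 0.0197
grip_force: 60.2
```

The hook is seated on the mat (7.5 N). I release it gently and back off straight up.

```bash
python3 -m handwheel '{"dp":[[0,0,0],[0,0,0],[0,0,0],[0,0,0],[0,0,0],[0,0,0],[0,0,0],[0,0,0],[0,0,0],[0,0,0]],"turn":[[0,0,0],[0,0,0],[0,0,0],[0,0,0],[0,0,0],[0,0,0],[0,0,0],[0,0,0],[0,0,0],[0,0,0]],"hand":[15,15,20,22,26,32,40,50,60,60]}' 20
python3 -m handwheel '{"dp":[[0,0,-0.2],[0,0,-0.4],[0,0,-0.7],[0,0,-0.8],[0,0,-0.8],[0,0,-0.8],[0,0,-0.8],[0,0,0],[0,0,0]],"turn":[[0,0,0],[0,0,0],[0,0,0],[0,0,0],[0,0,0],[0,0,0],[0,0,0],[0,0,0],[0,0,0]],"hand":[60,60,60,60,60,60,60,60,60]}'
python3 - <<'E'
from h import *
q,_=capture("side")
np.save("pics/s6.npy",q);crop(q,270,120,160,120,5,"pics/c8.png")
E
```

```text
time: 20.35
eef_pos: [0.3791, -0.345, 0.0824]
tcp_rot: [-3.137, -0.162, 0.0]
force: [-0.5, -0.2, 0.0]
gripper_width: 0.06
grip_force: 0.0
time: 21.25
eef_pos: [0.3792, -0.3452, 0.2188]
tcp_rot: [3.135, 0.162, 0.003]
force: [-1.3, 0.2, -0.1]
gripper_width: 0.0604
grip_force: 0.0
```

View pics/c8.png

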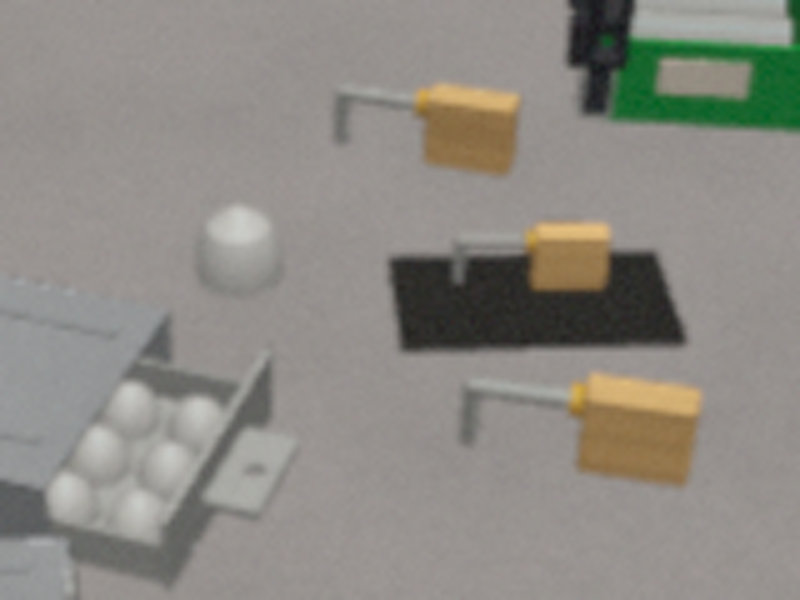

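The hook stands upright on the mat at crop (570,257). The tray is still fully out: its hole is at image (321,214), the same as before unhooking. The gripper is clear.

```bash
python3 -c "
from station import job_done;print(job_done())"
```

```text
the job is handed in; nothing more can be done
None
```

I drew the wide tray out to its hard stop with the catch engaged (about 5 mm at 7 N, then firm; peak pull about 13 N), unhooked it without pushing it back, stood the hook upright on the mat, let go, and handed the job in at about 21 s.

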